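Slide the standing stone into the carving corner

TASK

Get the tall stone blank ready for carving: slide it across the bench into the corner made by the two wooden battens, so that it stands upright and square with its far broad face flat against the back batten and its left end flat against the side batten (the one with the suction hood behind it). It is heavy and narrow, so push it with the fingertips low down near its foot, so that it slides and does not rock or tip; do not grip or lift it. Leave everything else on the bench where it is, and draw the hand away from the stone at the end.

Things in the scene. Friction and masses are not known exactly. Their poses are not given: they have to be found in the camera images.
- stone: tall blank of grey-green soapstone standing on end: 60 mm deep (own x), 86 mm wide (own y), 180 mm high; flat sawn upright faces for the lowest 50 mm, a slightly narrower, broken top. About 1.9 kg (1.6 to 2.1). Origin: centre of its underside; x is its thin direction and points away from the robot (within 35 degrees), y to the left, z up. Seated, its origin is at x = -30, y = -43 mm in the corner's frame
- stone_near (a point): middle of the stone's near broad face (own -x side, 86 mm wide), 20 mm above the bench: a low place to push it towards the back batten. It slides under 8 to 14 N; pushed along its x higher than about 45 mm above the bench it tips
- stone_right (a point): middle of the stone's right end face (own -y side, 60 mm wide), 20 mm above the bench: a low place to push it towards the side batten; pushed along its y higher than about 65 mm it tips
- fence: the carving corner, fixed to the bench: two wooden battens at a right angle, 40 mm wide, 34 mm high. Origin: the inside corner, on the bench; x points away from the robot into the back batten, y left into the side batten, z up (turned up to 11 degrees). Back batten's face: plane x = 0, y from -270 mm to 0; side batten's face: plane y = 0, x from -240 mm to 0. The stone stands in the quarter x < 0, y < 0
- hood (a point): middle of the mouth of the fixed sheet-metal suction hood behind the side batten, 82 mm above the bench; the hood is 196 mm long along the batten, 126 mm high, its mouth 80 mm from the side batten's face; a round duct 90 mm across (top 135 mm high) leads from it to the left
- offcut: a squat soapstone offcut of the same stone, 60 x 76 mm, 47 mm high, standing by itself beyond the right-hand end of the back batten; origin: centre of its underside; to be left alone
- mallet: a turned wooden carver's mallet standing on its head, 88 mm across, 214 mm high, handle up; origin: centre of its underside; to be left alone
- brush: a dust brush lying on the bench, 210 mm long, in front and to the right of the corner; origin: on the bench, at about the middle of its length, x along it; to be left alone
- chisel: a steel stone chisel lying on the bench, about 200 mm long, 20 mm wide; origin: on the bench, at about the middle of its length, x along it; to be left alone
- bottle: a clear plastic water bottle, 64 mm across, 170 mm high; origin: centre of its underside; to be left alone
- tin: a low round tin of wax, 72 mm across, 45 mm high; origin: centre of its underside; to be left alone
- mug: a white mug, 76 mm across, 88 mm high; origin: centre of its underside; to be left alone

How it is judged:
By the outcome, as a careful person would: the job done as asked, in the order asked, and still so for the second after the job is handed in, with the robot touching nothing.
It also fails if it takes over 64 s, if anything falls off the work surface, if the arm or the gripper's body presses on something with over 40 N, if the wrist force passes 120 N, or if a joint passes its speed limit or range.

ROBOT

A 7-joint arm with a two-finger parallel gripper is mounted at the origin on the work surface. World frame = base frame: x ahead of the robot, y to its left, z up, the work surface at z = 0. Lengths are in m, angles in degrees, forces in N, time in s.
With the tool pointing down it reaches from about 0.425 to 0.875 m from the base axis. Payload 4.7 kg.
Tool frame: the origin (TCP) lies between the finger pads; the fingertips stand env.finger_overhang ahead of it and the grasp point (between the pads) lies 5 mm behind it (env.finger_overhang is the distance from the TCP to the fingertips, in m); z points along the fingers, y is the line along which they close (so a half turn about z gives the same grasp; the last joint's range is limited). The gripper opens to 87 mm and grips with 3 to 60 N. Pads are 19 mm wide; open, the fingers measure 117 mm over their backs; the gripper's body (75 mm by 190 mm) begins 51 mm behind the grasp point.
Start: joints at [67.271, 18.392, -4.016, 83.108, 1.295, 78.541, -3.26], TCP at [0.26, -0.596, 0.237] pointing down, gripper open.
Joint ranges: [-163.93, 163.93], [-17.29, 119.83], [-79.2, 71.16], [3.27, 140.29], [-89.18, 269.18], [5.43, 117.66], [-154.24, 154.24]. Speed limits (degrees/s): [147.25, 147.25, 180, 180, 180, 180, 180].

INTERFACE

Orientations are given as [roll, pitch, yaw] about the fixed x, y, z axes, in that order (R = Rz(yaw) Ry(pitch) Rx(roll)).
In Python, from cell import telemetry, eyes, env, models gives the robot as it stands. The module is installed in compiled form; this text tells all that it offers.
- The arm moves only by the tool drive_tool, never from a script. Its arguments are lists of equal length, an entry for each row: "angular": the turn, a rotation vector about the tool's x, y, z in rad, a list of three; "delta_pos": the shift along the tool's x, y, z in cm, a list of three; "gripper": the finger opening in cm, from 0 to 8.7. A call has 1 to 20 rows; each row shifts and turns the commanded pose from where the row before left it, along the tool's axes as they then stand; what a row does not reach is not made up. A row lasts 1/10 s, in which the tool goes at most 50 mm and 8.59 degrees, less where a joint would pass 70% of its speed; a pose out of reach is approached as far as the arm can. A call with a gripper value outside its range is refused whole. The fingers move at their own pace and stop on an object; "squeeze" is the grip in N (left out, the last holds). Time passes only in rows, so rows that do not move let the fingers close. It gives the time, the measured TCP pose, the force, the opening and the grip force at its end, in the units of the state.
- telemetry.get_obs(): the state, without advancing time (a new reading comes with each control period).
- eyes.read_camera(name): name is "side" or "top" or "wrist"; returns a dict with "pixels" (480x640x3 uint8, red, green, blue), "mtx" (3x3 intrinsics, pixels), "origin" and "orientation" of the camera in the world. Camera axes: x right, y down, z forward; pixel columns grow to the right and rows downward; lengths in m; the calibration is good to about 2 mm. A picture is of the moment at which its call begins. There is no depth.
- env.sign_off(): hands the job in; it is judged then, once.
Trained networks look in a picture, given as the dict that the camera call returned (one of the last four; its "shot" number tells which), for a name from the list of things; names that differ only in an ending like _2 or _b are one class to them, and where a whole thing is asked for, a point or a joint stands for the part that bears it (a point fixed in the world has none). Each returns a list of dicts, best first, with "p" (0 to 1); they miss things now and then, are a little off and sometimes report something else, mostly with a low value. They report only what shows in the picture. A call takes as long as a camera call.
- models.search_frame(picture, target): "centre" ([column, row] in pixels, amid what is visible of it).
- models.cut_out(picture, target): "pixels" (480x640 bool, what is visible of it) and "centre" ([column, row] in pixels, amid what is visible of it).
The state is a dict: "time_s": time; "qpos": joint angles; "joint_velocities": joint speeds; "effort": joint torques, N m; "tool_pos": TCP position; "tool_rot": TCP orientation; "force": force on the tool from outside, world axes, zero at the start; "wrist_torque": the same for the moment, N m; "grip_width": finger opening in m; "grasp_force": force on a finger pad.
Only numpy, scipy, OpenCV 4.12 (cv2) and the standard library are available. Lean on these libraries where they do the work, as an engineer would, in place of code of your own. Each camera call takes 0.05 s, during which the arm holds its last target. There are 200 camera calls.

## Working session

There is one attempt and no reset: what is moved stays moved. The work goes in short steps, Python scripts to look and compute and a tool call to move; the robot and the scene stay as the last step left them, time stands still between calls to the robot, and variables do not carry over. Pictures are saved under pics/ and viewed, at most 10 in all, crops included, and the job is handed in when it is done.

Besides the shell and the picture viewer there is one more tool, called after ">>>" by a JSON object that holds its "method" and its "body". drive_tool: Moves the arm, as the interface text tells. Its arguments: {"type":"object","properties":{"angular":{"type":"array","items":{"type":"array","items":{"type":"number"}}},"delta_pos":{"type":"array","items":{"type":"array","items":{"type":"number"}}},"gripper":{"type":"array","items":{"type":"number"}},"squeeze":{"type":"number"}},"required":["angular","delta_pos","gripper"]}

```bash
mkdir -p pics; cat > h.py <<'E'
import numpy as np, cv2
from cell import telemetry, eyes, env, models
from scipy.spatial.transform import Rotation as R
def rot(c):
    o=np.array(c["orientation"],float)
    return o if o.shape==(3,3) else R.from_euler('xyz',o,degrees=True).as_matrix()
def ray(c,px,z):
    d=rot(c)@np.linalg.inv(np.array(c["mtx"]))@np.array([px[0],px[1],1.]); o=np.array(c["origin"])
    return o+d*(z-o[2])/d[2]
def proj(c,P):
    p=np.array(c["mtx"])@(rot(c).T@(np.array(P,float)-np.array(c["origin"])))
    return p[:2]/p[2]
def shot(n,f=None):
    c=eyes.read_camera(n)
    if f: cv2.imwrite(f"pics/{f}.png",cv2.cvtColor(c["pixels"],cv2.COLOR_RGB2BGR))
    return c
E
python3 - <<'E'
from h import *
print(telemetry.get_obs(),env.finger_overhang)
for n in("top","side"):
    c=shot(n,n+"0"); print(n,c["origin"],c["orientation"],c["mtx"])
    for t in "stone fence hood offcut mallet brush chisel bottle tin mug stone_near stone_right".split():
        for r in models.search_frame(c,t)[:1]: print(t,np.round(r["centre"]),round(r["p"],2),np.round(ray(c,r["centre"],0),3))
E
```

```text
{'time_s': 0.0, 'qpos': array([67.27131562, 18.43945434, -4.01543011, 83.17608232,  1.29609083,
       78.53886612, -3.25971808]), 'joint_velocities': array([ 0.05814716, -0.0460813 , -0.0138554 ,  0.00764032, -0.00100811,
        0.0129727 , -0.03449555]), 'effort': array([-2.17192942e-04, -4.91294825e+01, -4.04057242e-01, -3.12525415e+01,
       -6.37814845e-02,  4.38063231e-02,  1.86629118e-04]), 'tool_pos': array([ 0.25930517, -0.59546494,  0.23544665]), 'tool_rot': array([-1.79890900e+02,  6.80868821e-03,  2.35388702e+01]), 'force': array([-0.08537018,  0.12951082,  0.94711094]), 'wrist_torque': array([ 0.00746425, -0.00293294,  0.02016242]), 'grasp_force': 0.0, 'grip_width': 0.08685099763603858} 0.014
top [0.25477431 0.02216836 1.428224  ] [-169.54102108    0.61129813  -89.7022184 ] [[492.72781106   0.         317.75579525]
 [  0.         492.72781106 239.24886365]
 [  0.           0.           1.        ]]
stone [335. 210.] 0.9 [ 0.607 -0.013  0.   ]
fence [190. 229.] 0.64 [0.547 0.417 0.   ]
hood [195. 226.] 0.82 [0.557 0.403 0.   ]
offcut [426. 184.] 0.95 [ 0.687 -0.284  0. 
[... 443 characters left out ...]
3953e-02 -1.96314962e+01] [[528.11487309   0.         321.93224649]
 [  0.         528.11487309 243.50701828]
 [  0.           0.           1.        ]]
stone [356. 243.] 0.9 [0.639 0.101 0.   ]
fence [389. 260.] 0.9 [ 0.702 -0.027 -0.   ]
hood [394. 256.] 0.83 [ 0.727 -0.017  0.   ]
offcut [421. 308.] 0.92 [ 0.684 -0.276 -0.   ]
mallet [246. 208.] 0.94 [0.343 0.46  0.   ]
brush [349. 323.] 0.79 [ 0.465 -0.267  0.   ]
chisel [321. 393.] 0.65 [ 0.31  -0.473  0.   ]
bottle [376. 336.] 0.96 [ 0.515 -0.338  0.   ]
tin [414. 340.] 0.92 [ 0.604 -0.386  0.   ]
mug [250. 193.] 0.64 [0.385 0.574 0.   ]
stone_near [355. 243.] 0.75 [ 0.636  0.101 -0.   ]
stone_right [356. 244.] 0.67 [0.638 0.093 0.   ]
```

```bash
python3 - <<'E'
import cv2
a=cv2.imread("pics/top0.png");b=cv2.imread("pics/side0.png")
cv2.imwrite("pics/top0c.png",cv2.resize(a[130:330,170:450],None,fx=2.85,fy=2.85,interpolation=cv2.INTER_CUBIC))
cv2.imwrite("pics/side0c.png",cv2.resize(b[150:360,220:490],None,fx=2.85,fy=2.85,interpolation=cv2.INTER_CUBIC))
E
```

```text
(no output)
```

View pics/top0c.png

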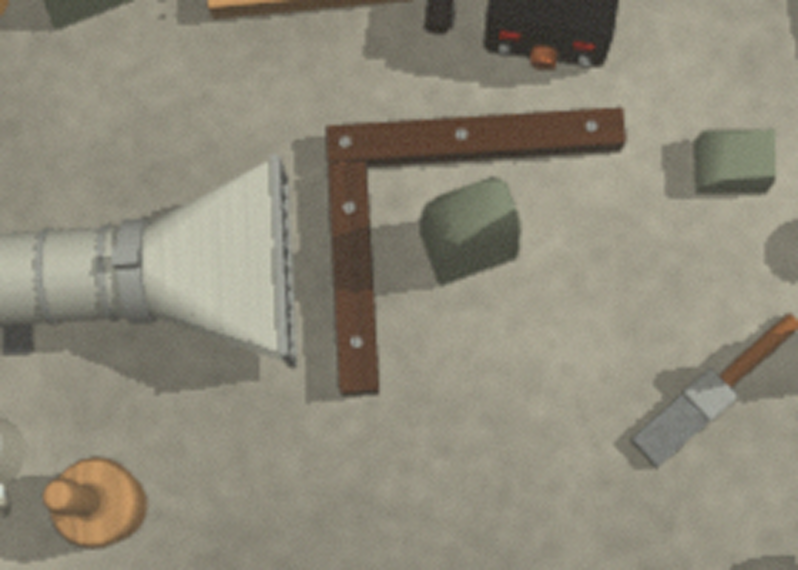

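View pics/side0c.png

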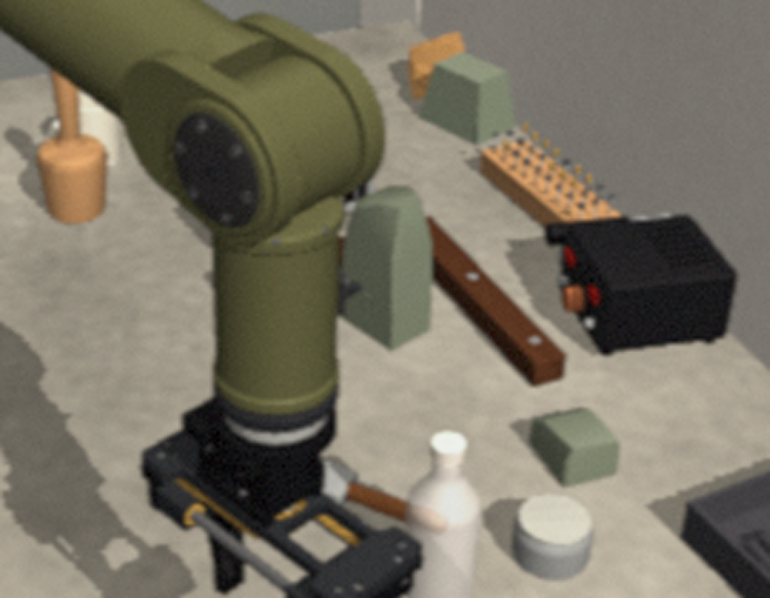

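The top view shows the fence's inner corner (crop 367,162), with the back batten running right to (624,148) and the side batten down to (378,392). The foot of the stone's near face runs (443,284)-(519,257), so it is turned about 20° relative to the picture. The side view shows the right end's foot at (392,347)-(430,325).

```bash
cat > fit.py <<'E'
from h import *
from scipy.optimize import minimize
# mask-based box-foot fit: union of lower box + tapered top approximated by convex hull of visible mask edge near foot
def footcorners(p):
    x,y,a=p; c,s=np.cos(a),np.sin(a); Rm=np.array([[c,-s],[s,c]])
    return [np.r_[Rm@np.array(q)+[x,y],0] for q in((-.03,-.043),(.03,-.043),(.03,.043),(-.03,.043))]
E
python3 - <<'E'
from fit import *
ct=shot("top"); cs=shot("side")
T=lambda x,y:(x/2.85+170,y/2.85+130)
S=lambda x,y:(x/2.85+220,y/2.85+150)
for n,p in (("corner",(367,162)),("backend",(624,148)),("sideend",(378,392))): print(n,ray(ct,T(*p),.034))
print("side cam batten end near top?",ray(cs,S(534,362),.034),"bottom",ray(cs,S(534,384),0))
print("stone top NL",ray(ct,T(443,284),0),"NR",ray(ct,T(519,257),0))
print("stone side NL",ray(cs,S(342,316),0),"NR",ray(cs,S(392,347),0),"FR",ray(cs,S(430,325),0))
print("box near",ray(ct,T(490,50),.08),ray(ct,T(605,65),.08))
print("box side",ray(cs,S(605,350),0),ray(cs,S(735,275),0))
for n,c in(("top",ct),("side",cs)):
    m=models.cut_out(c,"stone")[0]["pixels"].astype(np.uint8)
    k,_=cv2.findContours(m,0,2); k=max(k,key=cv2.contourArea); print(n,cv2.approxPolyDP(k,1.5,True)[:,0].tolist())
    m=models.cut_out(c,"fence")[0]["pixels"].astype(np.uint8)
    k,_=cv2.findContours(m,0,2); k=max(k,key=cv2.contourArea); print(n,cv2.approxPolyDP(k,1.5,True)[:,0].tolist())
E
```

```text
corner [0.66838813 0.09494323 0.034     ]
backend [ 0.68388562 -0.16976011  0.034     ]
sideend [0.42998688 0.08103674 0.034     ]
side cam batten end near top? [ 0.69061969 -0.17169408  0.034     ] bottom [ 6.96506693e-01 -1.66910567e-01  1.11022302e-16]
stone top NL [0.54730235 0.01620101 0.        ] NR [ 0.57622411 -0.06283408  0.        ]
stone side NL [0.54980552 0.01834879 0.        ] NR [ 0.58010906 -0.05523831  0.        ] FR [ 0.63653171 -0.03102533  0.        ]
box near [ 0.77238914 -0.0303836   0.08      ] [ 0.75660118 -0.14613782  0.08      ]
box side [ 0.7980899  -0.13842004  0.        ] [ 1.01723738 -0.0581572   0.        ]
top [[346, 193], [329, 196], [318, 202], [317, 213], [324, 230], [350, 220], [352, 206]]Traceback (most recent call last):
  File "<stdin>", line 14, in <module>
IndexError: list index out of range
```

>>> {"method": "drive_tool", "body": {"angular": [[0,0,0],[0,0,0],[0,0,0],[0,0,0],[0,0,0],[0,0,0],[0,0,0],[0,0,0],[0,0,0],[0,0,0],[0,0,0],[0,0,0]], "delta_pos": [[3.5,-3,-0.4],[3.5,-3,-0.4],[3.5,-3,-0.4],[3.5,-3,-0.4],[3.5,-3,-0.4],[3.5,-3,-0.4],[3.5,-3,-0.4],[3.5,-3,-0.4],[3.5,-3,-0.4],[3.5,-3,-0.4],[3.5,-3,-0.4],[3.5,-3,-0.4]], "gripper": [5,5,5,5,5,5,5,5,5,5,5,5]}}

```text
time_s: 2.7
tool_pos: [0.5014, -0.0965, 0.2851]
tool_rot: [179.9, -0.0, 23.5]
force: [0.5, -0.8, 0.4]
grip_width: 0.0497
grasp_force: 0.0
```

```bash
cat >> h.py <<'E'
FO=np.array([.668,.096,0]); FY=3.35
def tgt(phi,tilt=35,sx=1):
    "tool orientation: fingertips lean towards world heading phi; pushing side tool +x (sx=1) or -x"
    a,t=np.radians(phi),np.radians(tilt); h=np.array([np.cos(a),np.sin(a),0]); u=np.array([0,0,1.])
    z=h*np.sin(t)-u*np.cos(t); x=(h*np.cos(t)+u*np.sin(t))*sx
    return np.c_[x,np.cross(z,x),z]
def need(P,Rt=None):
    s=telemetry.get_obs(); Rc=R.from_euler('xyz',s["tool_rot"],degrees=True).as_matrix()
    print("t",s["time_s"],"pos",np.round(s["tool_pos"],4),"rot",np.round(s["tool_rot"],2),"q",np.round(s["qpos"],1),"F",np.round(s["force"],1))
    if Rt is not None: print("rotvec",np.round(R.from_matrix(Rc.T@Rt).as_rotvec(),3))
    else: Rt=Rc
    if P is not None: print("shift cm (after turn)",np.round(100*Rt.T@(np.array(P)-s["tool_pos"]),2),"now axes",np.round(100*Rc.T@(np.array(P)-s["tool_pos"]),2))
def F2W(x,y,z): return FO+R.from_euler('z',FY,degrees=True).apply([x,y,z])
E
python3 - <<'E'
from h import *
need(F2W(-.16,-.10,.2),tgt(FY))
need(F2W(-.16,-.10,.2),tgt(FY,35,-1))
E
```

```text
t 2.7 pos [ 0.5014 -0.0965  0.2851] rot [ 1.7993e+02 -3.0000e-02  2.3520e+01] q [ 37.6   1.4 -30.   97.4   0.7  81.3 -59. ] F [ 0.5 -0.8  0.4]
rotvec [-0.107  0.604  0.341]
shift cm (after turn) [-3.44 -8.24  7.98] now axes [ 4.49 -7.14  8.5 ]
t 2.7 pos [ 0.5014 -0.0965  0.2851] rot [ 1.7993e+02 -3.0000e-02  2.3520e+01] q [ 37.6   1.4 -30.   97.4   0.7  81.3 -59. ] F [ 0.5 -0.8  0.4]
rotvec [-0.842 -0.148 -2.672]
shift cm (after turn) [3.44 8.24 7.98] now axes [ 4.49 -7.14  8.5 ]
```

>>> {"method": "drive_tool", "body": {"angular": [[-0.018,0.1,0.057],[-0.018,0.1,0.057],[-0.018,0.1,0.057],[-0.018,0.1,0.057],[-0.018,0.1,0.057],[-0.018,0.1,0.057],[0,0,0]], "delta_pos": [[0,0,0],[0,0,0],[0,0,0],[0,0,0],[0,0,0],[0,0,0],[0,0,0]], "gripper": [5,5,5,5,5,5,5]}}

```text
time_s: 3.4
tool_pos: [0.5184, -0.1037, 0.2759]
tool_rot: [179.8, -30.1, 5.9]
force: [-0.4, 1.1, -1.6]
grip_width: 0.0501
grasp_force: 0.0
```

```bash
python3 - <<'E'
from h import *
need(F2W(-.165,-.10,.1),tgt(FY))
need(F2W(-.165,-.10,.025),tgt(FY))
c=shot("top","top1")
E
```

```text
t 3.4 pos [ 0.5184 -0.1037  0.2759] rot [179.8  -30.1    5.92] q [ 20.5 -17.1  -4.3 119.9 -15.7  49.9 -60.7] F [-0.4  1.1 -1.6]
rotvec [-0.021  0.085  0.038]
shift cm (after turn) [-10.41  -9.06  14.18] now axes [-8.81 -9.12 15.19]
t 3.4 pos [ 0.5184 -0.1037  0.2759] rot [179.8  -30.1    5.92] q [ 20.5 -17.1  -4.3 119.9 -15.7  49.9 -60.7] F [-0.4  1.1 -1.6]
rotvec [-0.021  0.085  0.038]
shift cm (after turn) [-14.72  -9.06  20.32] now axes [-12.57  -9.15  21.68]
```

>>> {"method": "drive_tool", "body": {"angular": [[0,0,0],[0,0,0],[0,0,0],[0,0,0],[0,0,0],[0,0,0],[0,0,0],[0,0,0],[0,0,0]], "delta_pos": [[-0.6,-1.3,1.8],[-1.1,-1.1,1.9],[-1.1,-1.1,1.9],[-1.1,-1.1,1.9],[-1.1,-1.1,1.9],[-1.1,-1.1,1.9],[-1.1,-1.1,1.9],[-1.1,-1.1,1.9],[0,0,0]], "gripper": [5,5,5,5,5,5,5,5,5]}}

```text
time_s: 4.35
tool_pos: [0.5127, -0.0153, 0.1021]
tool_rot: [179.7, -29.8, 6.0]
force: [-0.4, 0.1, -0.5]
grip_width: 0.0502
grasp_force: 0.0
```

```bash
python3 - <<'E'
from h import *
need(F2W(-.165,-.10,.025),tgt(FY,33))
c=shot("top","top2"); d=shot("side","side2")
cv2.imwrite("pics/both2.png",cv2.cvtColor(cv2.resize(np.hstack([c["pixels"][130:330,170:450],d["pixels"][130:330,220:500]]),None,fx=1.42,fy=1.42),cv2.COLOR_RGB2BGR))
E
```

```text
t 4.35 pos [ 0.5127 -0.0153  0.1021] rot [179.66 -29.8    5.99] q [ 18.2  -9.2 -16.3 134.9 -14.2  24.9 -71.2] F [-0.4  0.1 -0.5]
rotvec [-0.018  0.056  0.039]
shift cm (after turn) [-4.49 -0.2   6.27] now axes [-4.13 -0.26  6.52]
```

View pics/both2.png

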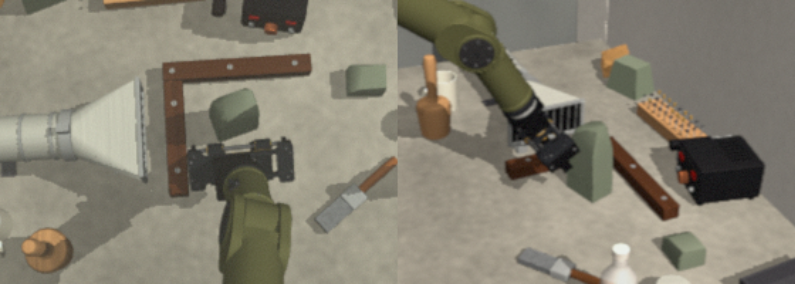

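The top view shows the gripper (crop 240,165) just in front of the stone (235,112), with a finger on either side of its middle and the hand over the bench clear of the side batten. Next I lower it.

>>> {"method": "drive_tool", "body": {"angular": [[-0.023,0,0.04],[0,0,0],[0,0,0],[0,0,0],[0,0,0],[0,0,0],[0,0,0]], "delta_pos": [[0,0,0],[-0.6,0,1.4],[-0.6,0,1.4],[-0.6,0,1.4],[-0.6,0,1.4],[-0.5,0,1.4],[0,0,0]], "gripper": [5,5,5,5,5,5,5]}}

```text
time_s: 5.15
tool_pos: [0.5255, -0.0174, 0.0298]
tool_rot: [179.6, -30.2, 3.1]
force: [-0.8, 0.2, 0.8]
grip_width: 0.0498
grasp_force: 0.0
```

```bash
python3 - <<'E'
from h import *
need(F2W(-.145,-.10,.026))
E
```

```text
t 5.15 pos [ 0.5255 -0.0174  0.0298] rot [179.63 -30.16   3.13] q [ 20.1   1.1 -20.4 136.8  -3.6  12.  -83.8] F [-0.8  0.2  0.8]
shift cm (after turn) [ 0.14 -0.49  0.52] now axes [ 0.14 -0.49  0.52]
```

>>> {"method": "drive_tool", "body": {"angular": [[0,0,0],[0,0,0],[0,0,0],[0,0,0],[0,0,0],[0,0,0],[0,0,0],[0,0,0],[0,0,0],[0,0,0],[0,0,0],[0,0,0],[0,0,0]], "delta_pos": [[-0.1,-0.25,0.2],[0.1,-0.25,0.3],[0.26,0,0.15],[0.26,0,0.15],[0.26,0,0.15],[0.26,0,0.15],[0.26,0,0.15],[0.26,0,0.15],[0.26,0,0.15],[0.26,0,0.15],[0.26,0,0.15],[0.26,0,0.15],[0,0,0]], "gripper": [5,5,5,5,5,5,5,5,5,5,5,5,5]}}

```text
time_s: 6.45
tool_pos: [0.5551, -0.0072, 0.0247]
tool_rot: [179.6, -29.9, 3.5]
force: [-12.0, 7.6, 7.7]
grip_width: 0.05
grasp_force: 10.1
```

```bash
python3 - <<'E'
from h import *
need(F2W(-.0752,-.10,.026),tgt(FY,30))
c=shot("top"); d=shot("side")
cv2.imwrite("pics/both3.png",cv2.cvtColor(cv2.resize(np.hstack([c["pixels"][160:280,250:410],d["pixels"][170:290,290:450]]),None,fx=2.5,fy=2.5,interpolation=2),cv2.COLOR_RGB2BGR))
E
```

```text
t 6.45 pos [ 0.5551 -0.0072  0.0247] rot [179.62 -29.93   3.47] q [ 17.    5.3 -19.  133.2   5.4  11.8 -93.1] F [-12.    7.6   7.7]
rotvec [0.006 0.001 0.002]
shift cm (after turn) [3.84 0.36 2.06] now axes [3.84 0.36 2.06]
```

View pics/both3.png

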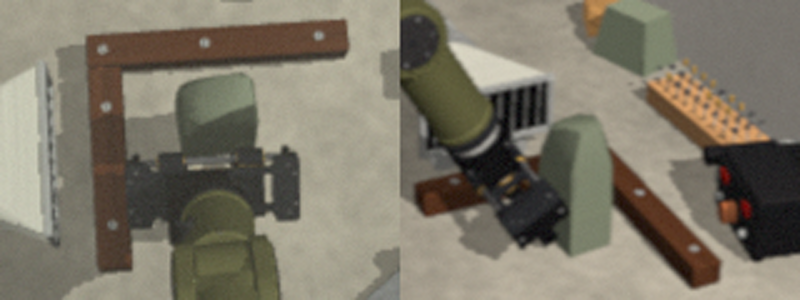

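The stone has turned nearly square and stands upright in front of the fingers (top crop 215,110). The gap to the back batten is still open.

>>> {"method": "drive_tool", "body": {"angular": [[0,0,0],[0,0,0],[0,0,0],[0,0,0],[0,0,0],[0,0,0],[0,0,0],[0,0,0],[0,0,0],[0,0,0],[0,0,0],[0,0,0],[0,0,0]], "delta_pos": [[0.26,0,0.15],[0.26,0,0.15],[0.26,0,0.15],[0.26,0,0.15],[0.26,0,0.15],[0.26,0,0.15],[0.26,0,0.15],[0.26,0,0.15],[0.26,0,0.15],[0.26,0,0.15],[0.26,0,0.15],[0.26,0,0.15],[0,0,0]], "gripper": [5,5,5,5,5,5,5,5,5,5,5,5,5]}}

```text
time_s: 7.85
tool_pos: [0.5898, -0.0086, 0.0243]
tool_rot: [179.6, -29.8, 3.1]
force: [-16.2, -0.3, 10.5]
grip_width: 0.0503
grasp_force: 10.4
```

>>> {"method": "drive_tool", "body": {"angular": [[0,0,0],[0,0,0],[0,0,0]], "delta_pos": [[0.17,0,0.1],[0.17,0,0.1],[0,0,0]], "gripper": [5,5,5]}}

```text
time_s: 8.15
tool_pos: [0.5933, -0.0086, 0.024]
tool_rot: [179.6, -29.7, 3.1]
force: [-17.2, -0.3, 12.3]
grip_width: 0.0498
grasp_force: 11.3
```

>>> {"method": "drive_tool", "body": {"angular": [[0,0,0],[0,0,0],[0,0,0],[0,0,0]], "delta_pos": [[0.17,0,0.1],[0.17,0,0.1],[0.09,0,0.05],[0,0,0]], "gripper": [5,5,5,5]}}

```text
time_s: 8.55
tool_pos: [0.5981, -0.0085, 0.024]
tool_rot: [179.6, -29.7, 3.1]
force: [-19.7, 0.0, 14.4]
grip_width: 0.0502
grasp_force: 12.0
```

>>> {"method": "drive_tool", "body": {"angular": [[0,0,0],[0,0,0]], "delta_pos": [[0.17,0,0.1],[0,0,0]], "gripper": [5,5]}}

```text
time_s: 8.75
tool_pos: [0.6002, -0.0085, 0.024]
tool_rot: [179.6, -29.7, 3.1]
force: [-17.8, -0.5, 11.8]
grip_width: 0.0505
grasp_force: 11.2
```

>>> {"method": "drive_tool", "body": {"angular": [[0,0,0],[0,0,0]], "delta_pos": [[0.17,0,0.1],[0,0,0]], "gripper": [5,5]}}

```text
time_s: 8.95
tool_pos: [0.6022, -0.0084, 0.0241]
tool_rot: [179.6, -29.7, 3.1]
force: [-17.9, -0.5, 12.7]
grip_width: 0.0501
grasp_force: 11.2
```

>>> {"method": "drive_tool", "body": {"angular": [[0,0,0],[0,0,0]], "delta_pos": [[0.17,0,0.1],[0,0,0]], "gripper": [5,5]}}

```text
time_s: 9.15
tool_pos: [0.6041, -0.0084, 0.024]
tool_rot: [179.6, -29.7, 3.1]
force: [-17.4, -0.7, 12.4]
grip_width: 0.0502
grasp_force: 11.2
```

```bash
python3 - <<'E'
from h import *
need(F2W(-.0752,-.10,.026),tgt(FY,30))
c=shot("top"); d=shot("side")
cv2.imwrite("pics/both4.png",cv2.cvtColor(cv2.resize(np.hstack([c["pixels"][160:260,280:380],d["pixels"][190:290,330:430]]),None,fx=4,fy=4,interpolation=2),cv2.COLOR_RGB2BGR))
E
```

```text
t 9.15 pos [ 0.6041 -0.0084  0.024 ] rot [179.56 -29.72   3.12] q [ 13.4  10.7 -15.7 127.   10.6  13.2 -97.9] F [-17.4  -0.7  12.4]
rotvec [ 0.01   0.005 -0.004]
shift cm (after turn) [-0.37 -0.05 -0.44] now axes [-0.37 -0.04 -0.44]
```

View pics/both4.png

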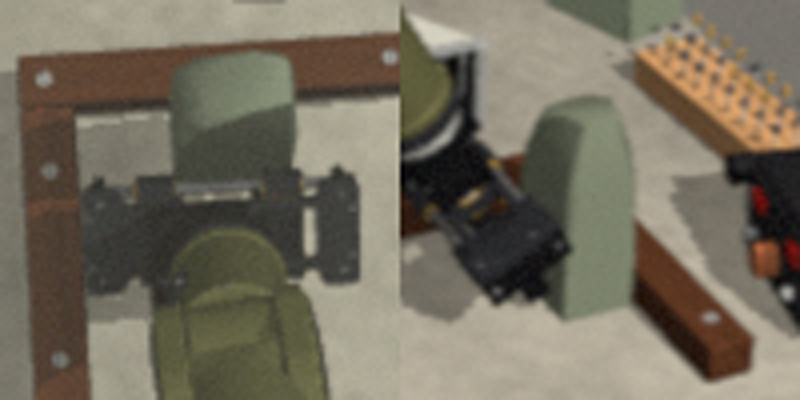

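The side view shows the stone upright, its right-end foot running (562,320)-(635,300) and still close to but not visibly clear of the batten. I keep pushing by 2 mm until the force jumps.

```bash
python3 - <<'E'
from h import *
d=shot("side")
for p in((370.5,270),(388.75,265)): print(R.from_euler('z',-FY,degrees=True).apply(ray(d,p,0)-FO))
for q in((0,-.15,0),(0,-.15,.034),(0,-.27,.034),(0,-.27,0)): print(proj(d,F2W(*q)))
E
```

```text
[-5.48767169e-02 -1.53321028e-01 -1.11022302e-16]
[ 1.12655385e-02 -1.51861341e-01 -1.11022302e-16]
[385.3564631 265.4862743]
[386.08114209 256.70452758]
[405.59504119 277.83015724]
[404.59976148 286.87473775]
```

>>> {"method": "drive_tool", "body": {"angular": [[0,0,0],[0,0,0]], "delta_pos": [[0.17,0,0.1],[0,0,0]], "gripper": [5,5]}}

```text
time_s: 9.5
tool_pos: [0.6061, -0.0083, 0.0241]
tool_rot: [179.6, -29.7, 3.1]
force: [-18.1, -0.0, 12.6]
grip_width: 0.0503
grasp_force: 11.2
```

>>> {"method": "drive_tool", "body": {"angular": [[0,0,0],[0,0,0]], "delta_pos": [[0.17,0,0.1],[0,0,0]], "gripper": [5,5]}}

```text
time_s: 9.7
tool_pos: [0.6069, -0.0083, 0.0239]
tool_rot: [179.5, -29.6, 3.1]
force: [-28.1, -0.4, 23.0]
grip_width: 0.0502
grasp_force: 16.3
```

The force jumped to 28 N and the hand stopped, so the stone is against the back batten. I draw back, lift and go round to its right end.

>>> {"method": "drive_tool", "body": {"angular": [[0,0,0],[0,0,0],[0,0,0],[0,0,0],[0,0,0],[0,0,0],[0,0,0],[0,0,0],[0,0,0],[0,0,0]], "delta_pos": [[-1,0,-0.6],[-2.2,0,-1.2],[-2.2,0,-1.2],[0.8,2.5,-1.4],[1.4,3,-2.5],[1.4,3,-2.5],[1.4,3,-2.5],[1.4,3,-2.5],[1.4,3,-2.5],[0,0,0]], "gripper": [5,5,5,5,3,3,1.5,1.5,1.5,1.5]}}

```text
time_s: 10.7
tool_pos: [0.5598, -0.1902, 0.1912]
tool_rot: [179.2, -30.8, 2.9]
force: [0.5, 0.8, 0.9]
grip_width: 0.0165
grasp_force: 0.0
```

```bash
python3 - <<'E'
from h import *
need(F2W(-.03,-.2,.12),tgt(FY+90,30))
c=shot("top"); d=shot("side")
cv2.imwrite("pics/both5.png",cv2.cvtColor(cv2.resize(np.hstack([c["pixels"][160:260,280:380],d["pixels"][190:290,330:430]]),None,fx=4,fy=4,interpolation=2),cv2.COLOR_RGB2BGR))
E
```

```text
t 10.7 pos [ 0.5598 -0.1902  0.1912] rot [179.18 -30.82   2.95] q [ 38.7  -4.4 -14.4 119.7 -22.6  38.4 -48.7] F [0.5 0.8 0.9]
rotvec [ 8.110e-01 -1.000e-03 -1.362e+00]
shift cm (after turn) [ 3.32  9.48 10.14] now axes [ 4.44 -8.16 10.83]
```

View pics/both5.png

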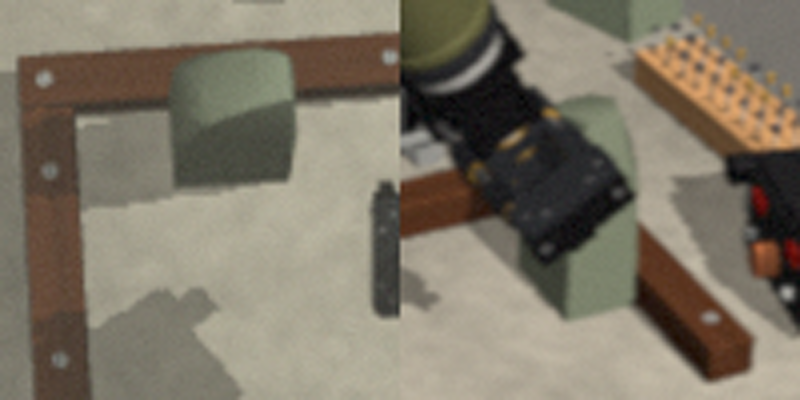

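The stone stands upright. The foot of its near face runs from (173,188) to (292,181) in the top crop, which is parallel to the back batten. Now I turn the hand to face the right end.

>>> {"method": "drive_tool", "body": {"angular": [[0.068,0,-0.1135],[0.068,0,-0.1135],[0.068,0,-0.1135],[0.068,0,-0.1135],[0.068,0,-0.1135],[0.068,0,-0.1135],[0.068,0,-0.1135],[0.068,0,-0.1135],[0.068,0,-0.1135],[0.068,0,-0.1135],[0.068,0,-0.1135],[0.068,0,-0.1135],[0,0,0]], "delta_pos": [[0,0,0],[0,0,0],[0,0,0],[0,0,0],[0,0,0],[0,0,0],[0,0,0],[0,0,0],[0,0,0],[0,0,0],[0,0,0],[0,0,0],[0,0,0]], "gripper": [1.5,1.5,1.5,1.5,1.5,1.5,1.5,1.5,1.5,1.5,1.5,1.5,1.5]}}

```text
time_s: 12.1
tool_pos: [0.558, -0.1801, 0.1825]
tool_rot: [-179.1, -30.8, 93.8]
force: [-0.1, 0.1, -0.2]
grip_width: 0.0146
grasp_force: 0.0
```

```bash
python3 - <<'E'
from h import *
c=shot("top")
f=lambda P:np.round(1000*R.from_euler('z',-FY,degrees=True).apply(P-FO),1)
print("NL,NR",f(ray(c,(323.25,207),0)),f(ray(c,(353,205.25),0)))
need(F2W(-.033,-.2,.12),tgt(FY+90,30))
need(F2W(-.033,-.2,.026),tgt(FY+90,30))
E
```

```text
NL,NR [-55.9 -70.    0. ] [ -55.5 -158.9    0. ]
t 12.15 pos [ 0.5574 -0.1807  0.1827] rot [-179.05  -30.75   93.54] q [ 40.   26.  -13.4  85.4 -19.8  86.8  35. ] F [-0.4 -0.9 -0.7]
rotvec [-0.018 -0.013  0.003]
shift cm (after turn) [2.91 9.36 8.92] now axes [2.76 9.53 8.79]
t 12.15 pos [ 0.5574 -0.1807  0.1827] rot [-179.05  -30.75   93.54] q [ 40.   26.  -13.4  85.4 -19.8  86.8  35. ] F [-0.4 -0.9 -0.7]
rotvec [-0.018 -0.013  0.003]
shift cm (after turn) [-1.79  9.36 17.07] now axes [-2.04  9.66 16.87]
```

>>> {"method": "drive_tool", "body": {"angular": [[-0.018,-0.013,0],[0,0,0],[0,0,0],[0,0,0],[0,0,0],[0,0,0],[0,0,0],[0,0,0],[0,0,0],[0,0,0],[0,0,0],[0,0,0]], "delta_pos": [[0,0,0],[0.7,2.5,2.2],[0.7,2.5,2.2],[0.7,2.5,2.2],[0.7,2.4,2.2],[-0.9,0,1.6],[-0.9,0,1.6],[-0.9,0,1.6],[-0.9,0,1.6],[-0.6,0,1.1],[0,0,0],[0,0,0]], "gripper": [1.5,1.5,1.5,1.5,1.5,1.5,1.5,1.5,1.5,1.5,1.5,1.5]}}

```text
time_s: 13.35
tool_pos: [0.6521, -0.1085, 0.0361]
tool_rot: [179.8, -29.9, 93.5]
force: [-0.4, 0.5, 0.1]
grip_width: 0.0149
grasp_force: 0.0
```

```bash
python3 - <<'E'
from h import *
need(F2W(-.027,-.172,.026),tgt(FY+90,30))
E
```

```text
t 13.35 pos [ 0.6521 -0.1085  0.0361] rot [179.81 -29.87  93.49] q [ 31.7  38.8 -14.9  84.1 -19.3  70.9  30.9] F [-0.4  0.5  0.1]
rotvec [0.002 0.002 0.002]
shift cm (after turn) [2.2  0.09 2.44] now axes [2.2  0.09 2.43]
```

>>> {"method": "drive_tool", "body": {"angular": [[0,0,0],[0,0,0],[0,0,0],[0,0,0],[0,0,0],[0,0,0],[0,0,0],[0,0,0],[0,0,0],[0,0,0],[0,0,0],[0,0,0],[0,0,0],[0,0,0],[0,0,0],[0,0,0],[0,0,0]], "delta_pos": [[-0.25,0,0.43],[-0.25,0,0.44],[0.43,0,0.25],[0.43,0,0.25],[0.43,0,0.25],[0.43,0,0.25],[0.26,0,0.15],[0.26,0,0.15],[0.26,0,0.15],[0.26,0,0.15],[0.26,0,0.15],[0.26,0,0.15],[0.26,0,0.15],[0.26,0,0.15],[0.26,0,0.15],[0.26,0,0.15],[0,0,0]], "gripper": [1.5,1.5,1.5,1.5,1.5,1.5,1.5,1.5,1.5,1.5,1.5,1.5,1.5,1.5,1.5,1.5,1.5]}}

```text
time_s: 15.05
tool_pos: [0.65, -0.0693, 0.0259]
tool_rot: [179.6, -29.1, 93.2]
force: [-2.5, -16.5, 6.1]
grip_width: 0.015
grasp_force: 8.2
```

```bash
python3 - <<'E'
from h import *
need(F2W(-.027,-.099,.026),tgt(FY+90,30))
c=shot("top"); d=shot("side")
cv2.imwrite("pics/both6.png",cv2.cvtColor(cv2.resize(np.hstack([c["pixels"][150:250,280:380],d["pixels"][190:290,330:430]]),None,fx=4,fy=4,interpolation=2),cv2.COLOR_RGB2BGR))
E
```

```text
t 15.05 pos [ 0.65   -0.0693  0.0259] rot [179.64 -29.08  93.2 ] q [ 29.4  37.4 -15.7  87.7 -19.6  66.9  28.6] F [ -2.5 -16.5   6.1]
rotvec [ 0.008  0.016 -0.002]
shift cm (after turn) [5.63 0.06 3.24] now axes [5.68 0.03 3.14]
```

View pics/both6.png

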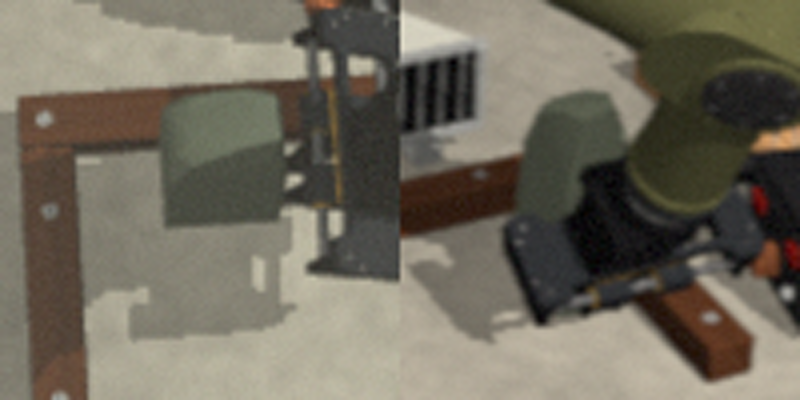

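The stone has moved left by about 3 mm and is still flat to the back batten. The right end of the hand (top crop 340,10) is close to the black box's orange knob (320,0), so I check that clearance.

```bash
python3 - <<'E'
from h import *
c=shot("top","top6"); d=shot("side","side6")
T=lambda x,y:(x/2.85+170,y/2.85+130)
S=lambda x,y:(x/2.85+220,y/2.85+150)
f=lambda P:np.round(1000*R.from_euler('z',-FY,degrees=True).apply(P-FO),1)
def tri(a,b):
    oa,ob=np.array(c["origin"]),np.array(d["origin"]); da=ray(c,a,0)-oa; db=ray(d,b,0)-ob
    k=np.linalg.lstsq(np.c_[da,-db],ob-oa,rcond=None)[0]; return (oa+k[0]*da+ob+k[1]*db)/2, np.linalg.norm(oa+k[0]*da-ob-k[1]*db)
for n,a,b in(("knob",(543,60),(565,295)),("boxR near lower",(603,66),(602,348)),("terminal",(438,30),(550,235))):
    P,e=tri(T(*a),S(*b)); print(n,P.round(3),f(P),e.round(4))
s=telemetry.get_obs(); Rc=R.from_euler('xyz',s["tool_rot"],degrees=True).as_matrix()
for x in(-.0375,.0375):
  for z in(-.056,-.12): print("hand end",f(s["tool_pos"]+Rc@np.array([x,.095,z])))
E
```

```text
knob [ 0.773 -0.086  0.045] [  94.6 -187.9   45.5] 0.0028
boxR near lower [ 0.782 -0.153  0.016] [  99.  -255.    15.8] 0.0046
terminal [0.807 0.022 0.052] [134.7 -82.4  51.6] 0.0043
hand end [  66.9 -224.5   57.1]
hand end [  66.4 -255.7  113. ]
hand end [  67.  -159.    93.5]
hand end [  66.6 -190.1  149.4]
```

The hand clears the knob by about 28 mm, so I carry on.

>>> {"method": "drive_tool", "body": {"angular": [[0,0,0],[0,0,0],[0,0,0],[0,0,0],[0,0,0],[0,0,0],[0,0,0],[0,0,0],[0,0,0],[0,0,0],[0,0,0]], "delta_pos": [[0.26,0,0.15],[0.26,0,0.15],[0.26,0,0.15],[0.26,0,0.15],[0.26,0,0.15],[0.26,0,0.15],[0.26,0,0.15],[0.26,0,0.15],[0.26,0,0.15],[0.26,0,0.15],[0,0,0]], "gripper": [1.5,1.5,1.5,1.5,1.5,1.5,1.5,1.5,1.5,1.5,1.5]}}

```text
time_s: 16.35
tool_pos: [0.6481, -0.0407, 0.0258]
tool_rot: [179.7, -29.0, 93.2]
force: [-4.4, -19.6, 7.9]
grip_width: 0.0149
grasp_force: 9.5
```

```bash
python3 - <<'E'
from h import *
need(F2W(-.027,-.101,.026),tgt(FY+90,30))
E
```

```text
t 16.35 pos [ 0.6481 -0.0407  0.0258] rot [179.66 -29.02  93.15] q [ 27.8  36.4 -16.3  89.5 -20.1  65.2  27. ] F [ -4.4 -19.6   7.9]
rotvec [ 0.008  0.017 -0.003]
shift cm (after turn) [2.98 0.08 1.69] now axes [3.01 0.06 1.64]
```

Tracking is steady, with 34 mm to go.

>>> {"method": "drive_tool", "body": {"angular": [[0,0,0],[0,0,0],[0,0,0],[0,0,0],[0,0,0],[0,0,0],[0,0,0],[0,0,0],[0,0,0],[0,0,0]], "delta_pos": [[0.26,0,0.15],[0.26,0,0.15],[0.26,0,0.15],[0.26,0,0.15],[0.26,0,0.15],[0.26,0,0.15],[0.26,0,0.15],[0.26,0,0.15],[0.26,0,0.15],[0,0,0]], "gripper": [1.5,1.5,1.5,1.5,1.5,1.5,1.5,1.5,1.5,1.5]}}

```text
time_s: 17.35
tool_pos: [0.6465, -0.015, 0.0257]
tool_rot: [179.7, -29.0, 93.1]
force: [-5.1, -21.8, 9.8]
grip_width: 0.0149
grasp_force: 10.9
```

>>> {"method": "drive_tool", "body": {"angular": [[0,0,0],[0,0,0],[0,0,0]], "delta_pos": [[0.17,0,0.1],[0.17,0,0.1],[0,0,0]], "gripper": [1.5,1.5,1.5]}}

```text
time_s: 17.65
tool_pos: [0.6463, -0.0122, 0.0257]
tool_rot: [179.7, -28.9, 93.1]
force: [-5.9, -22.9, 12.1]
grip_width: 0.0153
grasp_force: 11.5
```

>>> {"method": "drive_tool", "body": {"angular": [[0,0,0],[0,0,0],[0,0,0]], "delta_pos": [[0.17,0,0.1],[0.17,0,0.1],[0,0,0]], "gripper": [1.5,1.5,1.5]}}

```text
time_s: 17.95
tool_pos: [0.646, -0.0084, 0.0257]
tool_rot: [179.7, -28.9, 93.1]
force: [-6.8, -24.0, 12.4]
grip_width: 0.0149
grasp_force: 11.7
```

>>> {"method": "drive_tool", "body": {"angular": [[0,0,0],[0,0,0]], "delta_pos": [[0.17,0,0.1],[0,0,0]], "gripper": [1.5,1.5]}}

```text
time_s: 18.15
tool_pos: [0.646, -0.0072, 0.0257]
tool_rot: [179.7, -28.9, 93.1]
force: [-6.5, -24.5, 12.2]
grip_width: 0.0152
grasp_force: 12.1
```

>>> {"method": "drive_tool", "body": {"angular": [[0,0,0],[0,0,0]], "delta_pos": [[0.17,0,0.1],[0,0,0]], "gripper": [1.5,1.5]}}

```text
time_s: 18.35
tool_pos: [0.6459, -0.0059, 0.0257]
tool_rot: [179.7, -28.8, 93.0]
force: [-7.1, -26.3, 13.6]
grip_width: 0.0154
grasp_force: 12.9
```

```bash
python3 - <<'E'
from h import *
c=shot("top"); d=shot("side")
cv2.imwrite("pics/both7.png",cv2.cvtColor(cv2.resize(np.hstack([c["pixels"][155:235,280:360],d["pixels"][190:270,320:400]]),None,fx=5,fy=5,interpolation=2),cv2.COLOR_RGB2BGR))
E
```

View pics/both7.png

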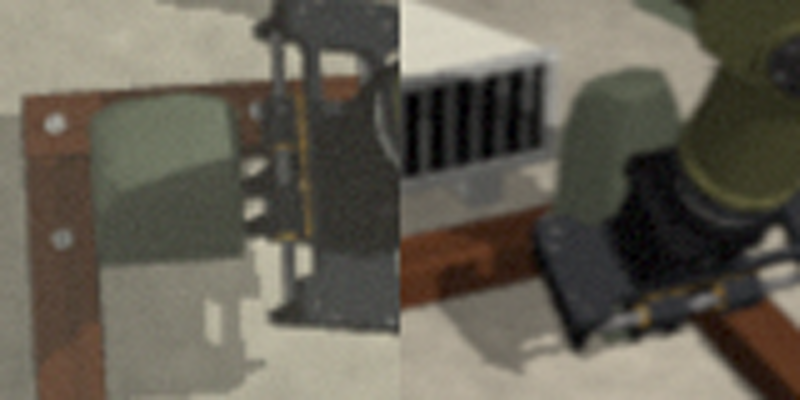

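The stone's left foot (100,265) meets the side batten's edge in the top crop, and the stone is upright. I push a little more to make sure it seats.

>>> {"method": "drive_tool", "body": {"angular": [[0,0,0],[0,0,0]], "delta_pos": [[0.17,0,0.1],[0,0,0]], "gripper": [1.5,1.5]}}

```text
time_s: 18.65
tool_pos: [0.6459, -0.0058, 0.0257]
tool_rot: [179.7, -28.7, 93.0]
force: [-8.2, -28.4, 14.8]
grip_width: 0.0149
grasp_force: 14.3
```

>>> {"method": "drive_tool", "body": {"angular": [[0,0,0],[0,0,0]], "delta_pos": [[0.17,0,0.1],[0,0,0]], "gripper": [1.5,1.5]}}

```text
time_s: 18.85
tool_pos: [0.6459, -0.0058, 0.0257]
tool_rot: [179.7, -28.6, 92.9]
force: [-8.6, -31.8, 18.1]
grip_width: 0.0153
grasp_force: 15.8
```

>>> {"method": "drive_tool", "body": {"angular": [[0,0,0],[0,0,0],[0,0,0]], "delta_pos": [[0.17,0,0.1],[0,0,0],[0,0,0]], "gripper": [1.5,1.5,1.5]}}

```text
time_s: 19.15
tool_pos: [0.6459, -0.0056, 0.0257]
tool_rot: [179.7, -28.5, 92.9]
force: [-11.1, -35.7, 19.3]
grip_width: 0.0147
grasp_force: 17.3
```

Force rises with no further motion, so the left end is seated. I draw back and go round to the near face for a last squaring push.

>>> {"method": "drive_tool", "body": {"angular": [[0,0,0],[0,0,0],[0,0,0],[0,0,0],[0,0,0],[0,0,0],[0,0,0],[0,0,0],[0,0,0],[0,0,0],[0,0,0],[0,0,0]], "delta_pos": [[-0.5,0,-0.3],[-1,0,-0.6],[-2.1,0,-1.2],[-2.1,0,-1.2],[-2.1,0,-1.2],[-2.1,0,-1.2],[0,-1.5,-2],[0.9,-2,-3],[0.9,-2,-3],[0.9,-2,-3],[0.9,-2,-3],[0,0,0]], "gripper": [1.5,1.5,1.5,1.5,1.5,1.5,1.5,1.5,1.5,1.5,3,5]}}

```text
time_s: 20.35
tool_pos: [0.5589, -0.1464, 0.169]
tool_rot: [179.5, -29.6, 93.4]
force: [0.0, 0.4, 0.1]
grip_width: 0.0236
grasp_force: 0.0
```

```bash
python3 - <<'E'
from h import *
need(F2W(-.14,-.05,.12),tgt(FY,30))
c=shot("top"); d=shot("side")
cv2.imwrite("pics/both8.png",cv2.cvtColor(cv2.resize(np.hstack([c["pixels"][155:235,280:360],d["pixels"][190:270,320:400]]),None,fx=5,fy=5,interpolation=2),cv2.COLOR_RGB2BGR))
E
```

```text
t 20.35 pos [ 0.5589 -0.1464  0.169 ] rot [179.48 -29.57  93.44] q [ 38.7  23.4 -14.6  90.3 -20.6  81.6  33.5] F [0.  0.4 0.1]
rotvec [-0.773 -0.     1.364]
shift cm (after turn) [ -3.91 -18.56   3.4 ] now axes [13.73 -1.78 13.41]
```

View pics/both8.png

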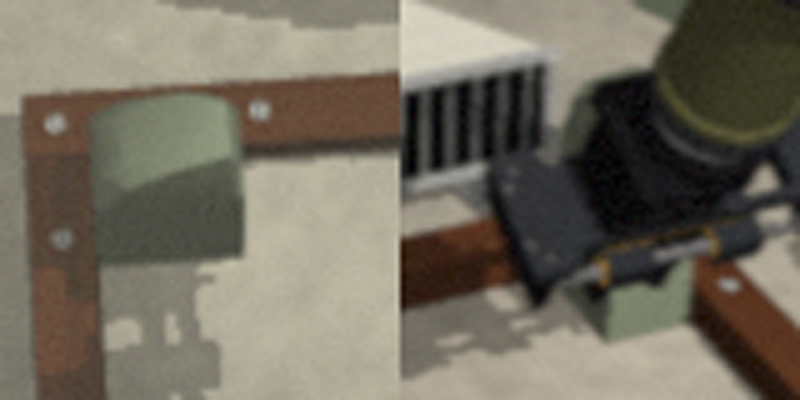

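The stone sits in the corner, its near foot running (102,265)-(243,258) and its left foot on the batten's edge. I give it one more squaring push on the near face.

>>> {"method": "drive_tool", "body": {"angular": [[-0.0645,0,0.1137],[-0.0645,0,0.1137],[-0.0645,0,0.1137],[-0.0645,0,0.1137],[-0.0645,0,0.1137],[-0.0645,0,0.1137],[-0.0645,0,0.1137],[-0.0645,0,0.1137],[-0.0645,0,0.1137],[-0.0645,0,0.1137],[-0.0645,0,0.1137],[-0.0645,0,0.1137],[0,0,0]], "delta_pos": [[0,0,0],[0,0,0],[0,0,0],[0,0,0],[0,0,0],[0,0,0],[0,0,0],[0,0,0],[0,0,0],[0,0,0],[0,0,0],[0,0,0],[0,0,0]], "gripper": [5,5,5,5,5,5,5,5,5,5,5,5,5]}}

```text
time_s: 21.75
tool_pos: [0.5581, -0.1388, 0.1631]
tool_rot: [-179.6, -29.6, 3.9]
force: [0.6, 0.7, -0.5]
grip_width: 0.0502
grasp_force: 0.0
```

```bash
python3 - <<'E'
from h import *
need(F2W(-.13,-.05,.12),tgt(FY,30))
E
```

```text
t 21.75 pos [ 0.5581 -0.1388  0.1631] rot [-179.62  -29.57    3.91] q [ 34.6  -4.4 -15.8 122.7 -21.5  35.9 -52.8] F [ 0.6  0.7 -0.5]
rotvec [-0.012  0.008  0.008]
shift cm (after turn) [ -2.73 -17.8    3.41] now axes [ -2.55 -17.78   3.63]
```

>>> {"method": "drive_tool", "body": {"angular": [[-0.012,0.008,0.008],[0,0,0],[0,0,0],[0,0,0],[0,0,0],[0,0,0],[0,0,0],[0,0,0],[0,0,0],[0,0,0],[0,0,0],[0,0,0],[0,0,0],[0,0,0]], "delta_pos": [[0,0,0],[-0.5,-3,0.5],[-0.5,-3,0.6],[-0.5,-3,0.6],[-0.4,-3,0.6],[-0.4,-3,0.6],[-0.4,-2.8,0.5],[-0.8,0,1.4],[-0.8,0,1.4],[-0.8,0,1.4],[-0.8,0,1.4],[-0.8,0,1.4],[-0.6,0,1.1],[0,0,0]], "gripper": [5,5,5,5,5,5,5,5,5,5,5,5,5,5]}}

```text
time_s: 23.15
tool_pos: [0.5419, 0.0346, 0.0255]
tool_rot: [179.9, -29.8, 3.2]
force: [-0.1, 0.3, -0.1]
grip_width: 0.0499
grasp_force: 0.0
```

```bash
python3 - <<'E'
from h import *
need(F2W(-.075,-.05,.026),tgt(FY,30))
E
```

```text
t 23.15 pos [0.5419 0.0346 0.0255] rot [179.93 -29.85   3.18] q [  29.     5.   -37.4  134.2   24.    13.1 -116.3] F [-0.1  0.3 -0.1]
rotvec [ 0.003  0.003 -0.003]
shift cm (after turn) [ 4.74 -0.39  2.68] now axes [ 4.75 -0.41  2.67]
```

>>> {"method": "drive_tool", "body": {"angular": [[0,0,0],[0,0,0],[0,0,0],[0,0,0],[0,0,0],[0,0,0],[0,0,0],[0,0,0],[0,0,0],[0,0,0],[0,0,0],[0,0,0],[0,0,0],[0,0,0],[0,0,0]], "delta_pos": [[0.43,-0.1,0.25],[0.43,-0.1,0.25],[0.43,-0.1,0.25],[0.43,0,0.25],[0.43,0,0.25],[0.43,0,0.25],[0.43,0,0.25],[0.43,0,0.25],[0.43,0,0.25],[0.35,0,0.2],[0.26,0,0.15],[0.26,0,0.15],[0.17,0,0.1],[0.17,0,0.1],[0,0,0]], "gripper": [5,5,5,5,5,5,5,5,5,5,5,5,5,5,5]}}

```text
time_s: 24.65
tool_pos: [0.6017, 0.0415, 0.028]
tool_rot: [179.9, -30.1, 3.1]
force: [-1.9, -0.5, 1.8]
grip_width: 0.0498
grasp_force: 1.2
```

>>> {"method": "drive_tool", "body": {"angular": [[0,0,0],[0,0,0]], "delta_pos": [[0.17,0,0.1],[0,0,0]], "gripper": [5,5]}}

```text
time_s: 24.85
tool_pos: [0.6023, 0.0415, 0.0273]
tool_rot: [179.8, -30.0, 3.2]
force: [-8.8, -0.2, 6.3]
grip_width: 0.0502
grasp_force: 4.5
```

>>> {"method": "drive_tool", "body": {"angular": [[0,0,0],[0,0,0]], "delta_pos": [[0.17,0,0.1],[0,0,0]], "gripper": [5,5]}}

```text
time_s: 25.05
tool_pos: [0.6026, 0.0414, 0.0264]
tool_rot: [179.7, -29.8, 3.2]
force: [-17.2, -0.8, 12.5]
grip_width: 0.0502
grasp_force: 8.4
```

>>> {"method": "drive_tool", "body": {"angular": [[0,0,0],[0,0,0],[0,0,0]], "delta_pos": [[0.17,0,0.1],[0.17,0,0.1],[0,0,0]], "gripper": [5,5,5]}}

```text
time_s: 25.35
tool_pos: [0.6031, 0.0414, 0.0245]
tool_rot: [179.6, -29.5, 3.3]
force: [-31.0, -1.1, 22.1]
grip_width: 0.0501
grasp_force: 15.6
```

>>> {"method": "drive_tool", "body": {"angular": [[0,0,0],[0,0,0],[0,0,0]], "delta_pos": [[0.17,0,0.1],[0,0,0],[0,0,0]], "gripper": [5,5,5]}}

```text
time_s: 25.65
tool_pos: [0.6033, 0.0414, 0.0236]
tool_rot: [179.5, -29.3, 3.3]
force: [-39.7, -0.7, 28.8]
grip_width: 0.0501
grasp_force: 19.8
```

It is seated firmly. I draw the hand away.

>>> {"method": "drive_tool", "body": {"angular": [[0,0,0],[0,0,0],[0,0,0],[0,0,0],[0,0,0],[0,0,0],[0,0,0],[0,0,0],[0,0,0],[0,0,0],[0,0,0],[0,0,0],[0,0,0]], "delta_pos": [[-0.5,0,-0.3],[-0.8,0,-0.5],[-2,0,-1.2],[-2,0,-1.2],[0.5,2,-1.8],[1,3,-2],[1,3,-2],[1,3,-2],[1,3,-2],[1,3,-2],[0,3,0],[0,3,0],[0,0,0]], "gripper": [5,5,5,5,5,5,5,5,5,5,5,5,5]}}

```text
time_s: 26.95
tool_pos: [0.5508, -0.1756, 0.1421]
tool_rot: [179.5, -30.1, 2.6]
force: [-0.4, 0.1, -0.3]
grip_width: 0.05
grasp_force: 0.0
```

```bash
python3 - <<'E'
from h import *
need(None)
c=shot("top"); d=shot("side")
cv2.imwrite("pics/both9.png",cv2.cvtColor(cv2.resize(np.hstack([c["pixels"][155:235,280:360],d["pixels"][190:270,320:400]]),None,fx=5,fy=5,interpolation=2),cv2.COLOR_RGB2BGR))
for t in "offcut mallet brush chisel bottle tin mug".split():
    r=models.search_frame(c,t); print(t,[np.round(k["centre"]).tolist() for k in r[:1]])
E
```

```text
t 26.95 pos [ 0.5508 -0.1756  0.1421] rot [179.48 -30.06   2.58] q [ 51.5  -2.2 -28.6 123.4 -24.2  33.  -47.4] F [-0.4  0.1 -0.3]
offcut [[425.0, 182.0]]
mallet [[204.0, 307.0]]
brush []
chisel [[489.0, 301.0]]
bottle [[479.0, 252.0]]
tin [[468.0, 213.0]]
mug [[163.0, 287.0]]
```

View pics/both9.png

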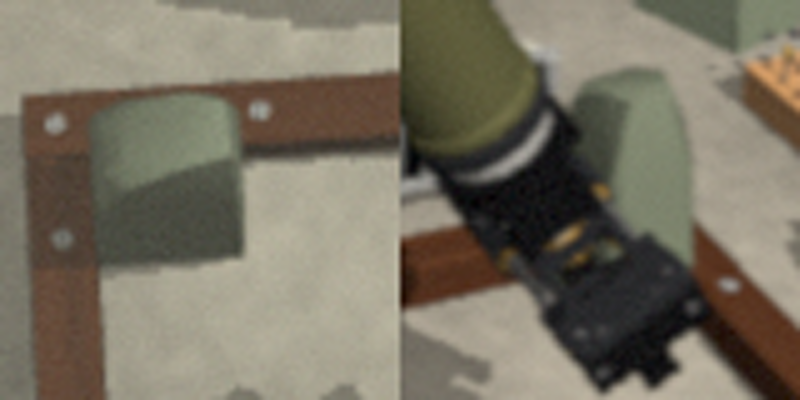

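The final top view shows the stone upright in the corner. Its left foot is on the side batten's edge (102,267), its near foot (102,267)-(243,258) is parallel to the back batten, and no gap shows. The hand is well clear.

```bash
python3 -c "
from cell import env
print(env.sign_off())"
```

```text
the job is handed in; nothing more can be done
None
```

I slid the stone into the corner and handed the job in at about 27 s: it stands upright against both battens with no gap visible from above, nothing else appeared to have moved (the brush wasn't detected in the last picture), and the hand is clear of it.

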